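# Load the warming plate and set its notched timer

## Robot

A 6-joint arm with a two-finger parallel gripper is mounted at the origin on a cart in front of the work surface, level with it; the furniture and walls round the work are solid. World frame = base frame: x ahead of the robot, y to its left, z up, the work surface at z = 0. Lengths are in m, angles in rad, forces in N, time in s.
With the tool pointing down it reaches from about 0.275 to 0.825 m from the base axis. Payload 4.9 kg.
Tool frame: the origin (TCP) lies midway between the tips of the shut fingers; the grasp point (between the pads) lies 19 mm behind it (bot.grip_depth is the distance from the TCP to the grasp point, in m); z points along the fingers, y is the line along which they close (so a half turn about z gives the same grasp; the last joint's range is limited). The gripper opens to 85 mm and grips with 20 to 120 N. Pads are 22 mm wide; open, the fingers measure 114 mm over their backs; the gripper's body (76 mm by 85 mm) begins 54 mm behind the grasp point. The pads swing forward as they close: fully open they stand 13 mm farther back than shut.
Start: joints at [-1.399, 0.326, -0.193, 1.052, 0, 1.437], TCP at [0.166, -0.524, 0.231] pointing down, gripper open.
Joint ranges: [-2.65, 2.65], [-0.97, 1.79], [-1.3, 1.35], [-1.93, 2.1], [-1.47, 1.37], [-3.14, 3.14]. Speed limits (rad/s): [2.57, 2.57, 3.14, 3.14, 3.14, 3.14].

## Interface

Orientations are given as a unit quaternion [w, x, y, z].
In Python, from cell import bot gives the robot as it stands. Calls block until the motion is done:
- bot.move_pose(position, orientation): joint-space move of the TCP to a pose.
- bot.move_linear(position, speed=0.15, rotation=None, until_force=None): straight line of the TCP; rotation=None keeps the orientation; speed is the mean speed in m/s. With until_force (N) it stops when the force on the tool has changed by that much, and returns True; else False.
- bot.goto_joints(angles): joint-space move.
- bot.set_gripper(opening, grasp_force=None): opening from 0.0 (shut) to 1.0 (fully open); grasp_force is the grip in N (None keeps the last); returns when the fingers have stopped.
- bot.wait(seconds).
- bot.solve_ik(position, orientation): joint angles nearest the present ones, or None.
- bot.camera(name): name is "scene" or "top" or "wrist"; returns the picture (400x640x3 uint8, red, green, blue); there is no depth.
- bot.calibration(name): a dict with "mtx" (3x3 intrinsics, pixels), "extrinsics" (4x4, takes a point from world to camera coordinates); the wrist camera has in their place "hand_eye" (4x4, takes a point from camera to tool coordinates, whose origin is the TCP and whose axes are the flange's). Camera axes: x right, y down, z forward; pixel columns grow to the right and rows downward; lengths in m; the calibration is good to about 2 mm. A picture is of the moment at which its call begins: read the wrist's pose just before it. calibration takes no time and is no camera call.
A pose or a line that the arm cannot do raises bot.PlanningError and nothing moves.
- bot.close_job(): hands the job in; it is judged then, once.
Trained networks look in the newest picture that a camera, given by its name, has taken for a name from the list of things; names that differ only in an ending like _2 or _b are one class to them, and where a whole thing is asked for, a point or a joint stands for the part that bears it (a point fixed in the world has none). Each returns a list of dicts, best first, with "confidence" (0 to 1); they miss things now and then, are a little off and sometimes report something else, mostly with a low value. They report only what shows in the picture. A call takes as long as a camera call.
- bot.search_frame(camera, thing): "bbox" ([left, top, width, height] in pixels, round what is visible of it).
Readings, each from a call of its own:
- bot.read_clock(): time.
- bot.read_joint_positions(): joint angles.
- bot.read_joint_vel(): joint speeds.
- bot.read_joint_efforts(): joint torques, N m.
- bot.read_position(): TCP position.
- bot.read_tool_rot(): TCP orientation.
- bot.read_ft_force(): force on the tool from outside, world axes, zero at the start.
- bot.read_moment(): the same for the moment, N m.
- bot.read_gripper_width(): opening from 0.0 (shut) to 1.0 (fully open).
- bot.read_finger_force(): force on a finger pad.
Only numpy, scipy, OpenCV 4.12 (cv2) and the standard library are available. Lean on these libraries where they do the work, as an engineer would, in place of code of your own. Each camera call takes 0.05 s, during which the arm holds its last target. There are 200 camera calls.

## Task

Lay every clay offcut lump from the plywood board well on the warming plate to dry (any side down, but each touching the plate, not stacked), then pull the timer lever on the control box back toward you until it meets its home stop. From there click it away from you one notch for each lump, one notch at a time with a short rest in each. Leave it there and start drying by pressing the keys fully down, one at a time and letting each come up again: the square one, then the long one, then the round one; leave all the other things on the counter alone.

Things in the scene. Friction and masses are not known exactly. Their poses are not given: they have to be found in the camera images.
- lump_a: Offcut lump of cream leather-hard clay, rounded, 36 (its x) x 52 (its y) x 20 mm high, 0.12 to 0.22 kg; origin at the centre of its underside, z up. Three to five are there (an absent one reads None), all alike; each starts flat on ware_board, turned any way. Hold it from above across its 36 mm, with the fingertips close to the surface.
- lump_b: Offcut lump of cream leather-hard clay, rounded, 36 (its x) x 52 (its y) x 20 mm high, 0.12 to 0.22 kg; origin at the centre of its underside, z up. Three to five are there (an absent one reads None), all alike; each starts flat on ware_board, turned any way. Hold it from above across its 36 mm, with the fingertips close to the surface.
- lump_c: Offcut lump of cream leather-hard clay, rounded, 36 (its x) x 52 (its y) x 20 mm high, 0.12 to 0.22 kg; origin at the centre of its underside, z up. Three to five are there (an absent one reads None), all alike; each starts flat on ware_board, turned any way. Hold it from above across its 36 mm, with the fingertips close to the surface.
- lump_d: Offcut lump of cream leather-hard clay, rounded, 36 (its x) x 52 (its y) x 20 mm high, 0.12 to 0.22 kg; origin at the centre of its underside, z up. Three to five are there (an absent one reads None), all alike; each starts flat on ware_board, turned any way. Hold it from above across its 36 mm, with the fingertips close to the surface.
- lump_e: Offcut lump of cream leather-hard clay, rounded, 36 (its x) x 52 (its y) x 20 mm high, 0.12 to 0.22 kg; origin at the centre of its underside, z up. Three to five are there (an absent one reads None), all alike; each starts flat on ware_board, turned any way. Hold it from above across its 36 mm, with the fingertips close to the surface.
- ware_board: Fixed plywood board the lumps start on, 90 (its x) x 410 (its y) x 12 mm high; origin at the centre of its underside; x points away from the robot.
- warm_plate: Fixed warming plate, flat metal top without a rim, 160 (its x, away from the robot) x 220 (its y, to the left) x 20 mm high; origin at the centre of its underside. Room for six lumps, e.g. at x = +-40, y = -72, 0, +72 mm.
- control_box: Fixed grey control box, 160 (its x, away from the robot) x 170 (its y, to the left) x 60 mm high; origin at the centre of its underside. The lever stands up through its top at y = +56 mm; a toothed steel disc beside it (y = +45 mm) with its brass roller rises to 101 mm above the underside. Three keys stand in a row along x at y = -42 mm, x = -48, 0, +48 mm.
- lever (a joint): Lever angle, rad. 0 is the home stop, leaning 0.66 rad from upright toward the robot; grows as it swings away along the box's x (upright at 0.66). Rests in notches 0.22 apart: home 0, then 0.22 .. 1.10, 1.32 (far stop). A spring pawl holds it in each; moving it on takes about 5 N at the knob, and once half way it snaps into the next. Starts in notch 5 or 6, left from last use.
- lever_tip (a point): Centre of the black knob on the lever, 85 mm from the hinge (a notch is 19 mm at the knob). Knob 18 mm in diameter, 28 mm long along the lever; rod below it 8 mm thick. The hinge runs along the box's y at box x = 0, y = +56 mm, 50 mm above the underside; so the knob is 117 mm above the counter at either stop, 135 mm when upright.
- square_key (a joint): How far the square key is pressed, m: 0 up, 0.007 fully down (about 4.5 N; first moves at 1.6 N), springs back up.
- long_key (a joint): How far the long key is pressed, m: 0 up, 0.007 fully down (about 4.5 N; first moves at 1.6 N), springs back up.
- round_key (a joint): How far the round key is pressed, m: 0 up, 0.007 fully down (about 4.5 N; first moves at 1.6 N), springs back up.
- square_key_top (a point): Centre of the top of the square key (26 x 26 mm), 82 mm above the counter when up. The three keys are white and may be in any order in their row.
- long_key_top (a point): Centre of the top of the long bar key (16 mm along the box's x, 44 mm along its y), 82 mm above the counter when up.
- round_key_top (a point): Centre of the top of the round key (28 mm diameter), 82 mm above the counter when up.
- silica_bottle: Bystander: tall bottle with a screw cap, 61 mm wide, 156 mm high; origin under its centre. Not to be moved.
- slip_bottle: Bystander: white squeeze bottle with a nozzle, 41 mm wide, 112 mm high; origin under its centre. Not to be moved.

How it is judged:
On the way, in this order (a step that is already met when the one before it is completed fails the run):
1. all the lumps lie on the warming plate, released (x of lump_a in the frame of warm_plate between -0.062 and 0.062 m and y of lump_a in the frame of warm_plate between -0.092 and 0.092 m and contact force between each of lump_a, lump_b, lump_c, lump_d, lump_e and warm_plate above 0.3 N and linear speed of each of lump_a, lump_b, lump_c, lump_d, lump_e below 0.03 m/s and contact force between the fingers and lump_a below 0.2 N and x of lump_b in the frame of warm_plate between -0.062 and 0.062 m and y of lump_b in the frame of warm_plate between -0.092 and 0.092 m and contact force between the fingers and lump_b below 0.2 N and x of lump_c in the frame of warm_plate between -0.062 and 0.062 m and y of lump_c in the frame of warm_plate between -0.092 and 0.092 m and contact force between the fingers and lump_c below 0.2 N and x of lump_d in the frame of warm_plate between -0.062 and 0.062 m and y of lump_d in the frame of warm_plate between -0.092 and 0.092 m and contact force between the fingers and lump_d below 0.2 N and x of lump_e in the frame of warm_plate between -0.062 and 0.062 m and y of lump_e in the frame of warm_plate between -0.092 and 0.092 m and contact force between the fingers and lump_e below 0.2 N), for 0.3 s.
2. the lever is at its home stop (value of joint lever below 0.07 rad), for 0.3 s.
3. the lever rests in the first notch (value of joint lever between 0.15 and 0.29 rad), for 0.3 s.
4. the lever rests in the second notch (value of joint lever between 0.37 and 0.51 rad), for 0.3 s.
5. the lever rests in the third notch (value of joint lever between 0.59 and 0.73 rad), for 0.3 s.
6. with four or five lumps: the lever rests in the fourth notch; with three lumps: the square key is pressed (((height (world z) of each of lump_c, lump_d below -50 m and value of joint lever between 0.59 and 0.73 rad and value of joint square_key above 0.005 m and value of joint each of long_key, round_key below 0.0025 m) or (height (world z) of each of lump_c, lump_e below -50 m and value of joint lever between 0.59 and 0.73 rad and value of joint square_key above 0.005 m and value of joint each of long_key, round_key below 0.0025 m) or (height (world z) of each of lump_d, lump_e below -50 m and value of joint lever between 0.59 and 0.73 rad and value of joint square_key above 0.005 m and value of joint each of long_key, round_key below 0.0025 m) or ((height (world z) of any of lump_c, lump_d above -50 m or value of joint any of lever, lever above 50 rad) and (height (world z) of any of lump_c, lump_e above -50 m or value of joint any of lever, lever above 50 rad) and (height (world z) of any of lump_d, lump_e above -50 m or value of joint any of lever, lever above 50 rad) and value of joint lever between 0.81 and 0.95 rad))), for 0.04 s.
7. with four or five lumps: the square key is pressed with the lever in the notch that equals the number of lumps; with three lumps: the square key is up again (((height (world z) of each of lump_c, lump_d below -50 m and value of joint lever between 0.59 and 0.73 rad and value of joint square_key below 0.0025 m) or (height (world z) of each of lump_c, lump_e below -50 m and value of joint lever between 0.59 and 0.73 rad and value of joint square_key below 0.0025 m) or (height (world z) of each of lump_d, lump_e below -50 m and value of joint lever between 0.59 and 0.73 rad and value of joint square_key below 0.0025 m) or ((height (world z) of any of lump_c, lump_d above -50 m or value of joint any of lever, lever above 50 rad) and (height (world z) of any of lump_c, lump_e above -50 m or value of joint any of lever, lever above 50 rad) and (height (world z) of any of lump_d, lump_e above -50 m or value of joint any of lever, lever above 50 rad) and value of joint square_key above 0.005 m and value of joint each of long_key, round_key below 0.0025 m and (((height (world z) of lump_c above -50 m or value of joint lever above 50 rad) and (height (world z) of lump_d above -50 m or value of joint lever above 50 rad) and (height (world z) of lump_e above -50 m or value of joint lever above 50 rad) and value of joint lever between 1.03 and 1.17 rad) or (height (world z) of lump_c below -50 m and (height (world z) of lump_d above -50 m or value of joint lever above 50 rad) and (height (world z) of lump_e above -50 m or value of joint lever above 50 rad) and value of joint lever between 0.81 and 0.95 rad) or (height (world z) of lump_d below -50 m and (height (world z) of lump_c above -50 m or value of joint lever above 50 rad) and (height (world z) of lump_e above -50 m or value of joint lever above 50 rad) and value of joint lever between 0.81 and 0.95 rad) or (height (world z) of lump_e below -50 m and (height (world z) of lump_c above -50 m or value of joint lever above 50 rad) and (height (world z) of lump_d above -50 m or value of joint lever above 50 rad) and value of joint lever between 0.81 and 0.95 rad) or (height (world z) of each of lump_c, lump_d below -50 m and value of joint lever between 0.59 and 0.73 rad) or (height (world z) of each of lump_c, lump_e below -50 m and value of joint lever between 0.59 and 0.73 rad) or (height (world z) of each of lump_d, lump_e below -50 m and value of joint lever between 0.59 and 0.73 rad))))), for 0.04 s.
8. the long key is pressed, the others up (value of joint long_key above 0.005 m and value of joint each of square_key, round_key below 0.0025 m and (((height (world z) of lump_c above -50 m or value of joint lever above 50 rad) and (height (world z) of lump_d above -50 m or value of joint lever above 50 rad) and (height (world z) of lump_e above -50 m or value of joint lever above 50 rad) and value of joint lever between 1.03 and 1.17 rad) or (height (world z) of lump_c below -50 m and (height (world z) of lump_d above -50 m or value of joint lever above 50 rad) and (height (world z) of lump_e above -50 m or value of joint lever above 50 rad) and value of joint lever between 0.81 and 0.95 rad) or (height (world z) of lump_d below -50 m and (height (world z) of lump_c above -50 m or value of joint lever above 50 rad) and (height (world z) of lump_e above -50 m or value of joint lever above 50 rad) and value of joint lever between 0.81 and 0.95 rad) or (height (world z) of lump_e below -50 m and (height (world z) of lump_c above -50 m or value of joint lever above 50 rad) and (height (world z) of lump_d above -50 m or value of joint lever above 50 rad) and value of joint lever between 0.81 and 0.95 rad) or (height (world z) of each of lump_c, lump_d below -50 m and value of joint lever between 0.59 and 0.73 rad) or (height (world z) of each of lump_c, lump_e below -50 m and value of joint lever between 0.59 and 0.73 rad) or (height (world z) of each of lump_d, lump_e below -50 m and value of joint lever between 0.59 and 0.73 rad))), for 0.04 s.
9. the round key is pressed, the others up (value of joint round_key above 0.005 m and value of joint each of square_key, long_key below 0.0025 m and (((height (world z) of lump_c above -50 m or value of joint lever above 50 rad) and (height (world z) of lump_d above -50 m or value of joint lever above 50 rad) and (height (world z) of lump_e above -50 m or value of joint lever above 50 rad) and value of joint lever between 1.03 and 1.17 rad) or (height (world z) of lump_c below -50 m and (height (world z) of lump_d above -50 m or value of joint lever above 50 rad) and (height (world z) of lump_e above -50 m or value of joint lever above 50 rad) and value of joint lever between 0.81 and 0.95 rad) or (height (world z) of lump_d below -50 m and (height (world z) of lump_c above -50 m or value of joint lever above 50 rad) and (height (world z) of lump_e above -50 m or value of joint lever above 50 rad) and value of joint lever between 0.81 and 0.95 rad) or (height (world z) of lump_e below -50 m and (height (world z) of lump_c above -50 m or value of joint lever above 50 rad) and (height (world z) of lump_d above -50 m or value of joint lever above 50 rad) and value of joint lever between 0.81 and 0.95 rad) or (height (world z) of each of lump_c, lump_d below -50 m and value of joint lever between 0.59 and 0.73 rad) or (height (world z) of each of lump_c, lump_e below -50 m and value of joint lever between 0.59 and 0.73 rad) or (height (world z) of each of lump_d, lump_e below -50 m and value of joint lever between 0.59 and 0.73 rad))), for 0.04 s.
At the end, for the whole second after the job is handed in: Every lump rests on the warming plate itself (over 0.3 N between them; any side up), its origin within 62 mm (plate x) and 92 mm (plate y) of the plate's centre, at rest, released; the lever is in the notch whose number equals the number of lumps (0.07 rad); all keys are up (all of step 1 and (((height (world z) of lump_c above -50 m or value of joint lever above 50 rad) and (height (world z) of lump_d above -50 m or value of joint lever above 50 rad) and (height (world z) of lump_e above -50 m or value of joint lever above 50 rad) and value of joint lever between 1.03 and 1.17 rad) or (height (world z) of lump_c below -50 m and (height (world z) of lump_d above -50 m or value of joint lever above 50 rad) and (height (world z) of lump_e above -50 m or value of joint lever above 50 rad) and value of joint lever between 0.81 and 0.95 rad) or (height (world z) of lump_d below -50 m and (height (world z) of lump_c above -50 m or value of joint lever above 50 rad) and (height (world z) of lump_e above -50 m or value of joint lever above 50 rad) and value of joint lever between 0.81 and 0.95 rad) or (height (world z) of lump_e below -50 m and (height (world z) of lump_c above -50 m or value of joint lever above 50 rad) and (height (world z) of lump_d above -50 m or value of joint lever above 50 rad) and value of joint lever between 0.81 and 0.95 rad) or (height (world z) of each of lump_c, lump_d below -50 m and value of joint lever between 0.59 and 0.73 rad) or (height (world z) of each of lump_c, lump_e below -50 m and value of joint lever between 0.59 and 0.73 rad) or (height (world z) of each of lump_d, lump_e below -50 m and value of joint lever between 0.59 and 0.73 rad)) and value of joint each of square_key, long_key, round_key below 0.0025 m); the robot touches nothing.
It fails at once if a key is pressed while the lever is not in the notch that equals the number of lumps (not (((height (world z) of lump_c above -50 m or value of joint lever above 50 rad) and (height (world z) of lump_d above -50 m or value of joint lever above 50 rad) and (height (world z) of lump_e above -50 m or value of joint lever above 50 rad) and value of joint lever between 1.03 and 1.17 rad) or (height (world z) of lump_c below -50 m and (height (world z) of lump_d above -50 m or value of joint lever above 50 rad) and (height (world z) of lump_e above -50 m or value of joint lever above 50 rad) and value of joint lever between 0.81 and 0.95 rad) or (height (world z) of lump_d below -50 m and (height (world z) of lump_c above -50 m or value of joint lever above 50 rad) and (height (world z) of lump_e above -50 m or value of joint lever above 50 rad) and value of joint lever between 0.81 and 0.95 rad) or (height (world z) of lump_e below -50 m and (height (world z) of lump_c above -50 m or value of joint lever above 50 rad) and (height (world z) of lump_d above -50 m or value of joint lever above 50 rad) and value of joint lever between 0.81 and 0.95 rad) or (height (world z) of each of lump_c, lump_d below -50 m and value of joint lever between 0.59 and 0.73 rad) or (height (world z) of each of lump_c, lump_e below -50 m and value of joint lever between 0.59 and 0.73 rad) or (height (world z) of each of lump_d, lump_e below -50 m and value of joint lever between 0.59 and 0.73 rad)) and value of joint any of square_key, long_key, round_key above 0.005 m).
It fails at once if two keys are pressed together (value of joint each of square_key, long_key above 0.004 m or value of joint each of square_key, round_key above 0.004 m or value of joint each of long_key, round_key above 0.004 m).
It fails at once if another thing on the counter is moved by more than 4 cm (distance of any of silica_bottle, slip_bottle from where it was at the start of the episode above 0.04 m).
Of lump_c, lump_d, lump_e only 1 to 3 are there at a start; the rules pass over those that are not, and their reading is None.
At some moment in a run one of lump_a, lump_b, lump_c, lump_d, lump_e may be knocked a few centimetres aside while the robot is not near it.
Once in a run the grip may slacken for a moment while it holds something.
It also fails if it takes over 210 s, if anything falls off the work surface, if the arm or the gripper's body presses on something with over 40 N, if the wrist force passes 120 N, or if a joint passes its speed limit or range.

## Working session

There is one attempt and no reset: what is moved stays moved. The work goes in short steps, each a Python script; the robot and the scene stay as the last script left them, time stands still between calls to the robot, and variables do not carry over. Pictures are saved under pics/ and viewed, at most 14 in all, crops included, and the job is handed in when it is done.

```bash
mkdir -p pics; ls
cat > h.py <<'E'
import numpy as np, cv2
from cell import bot
def snap(cam,name=None):
    im=bot.camera(cam)
    if name: cv2.imwrite(f'pics/{name}.png',im[:,:,::-1])
    return im
def ray(cam,u,v,z,pose=None):
    c=bot.calibration(cam);K=np.array(c['mtx'])
    E=np.linalg.inv(np.array(c['extrinsics']))
    d=E[:3,:3]@np.linalg.solve(K,[u,v,1]);o=E[:3,3]
    return o+d*(z-o[2])/d[2]
def proj(cam,p):
    c=bot.calibration(cam);q=np.array(c['extrinsics'])@np.r_[p,1]
    u=np.array(c['mtx'])@q[:3];return u[:2]/u[2]
E
python3 - <<'E'
from h import *
for c in ('top','scene'):
    snap(c,c+'0')
    print(c,np.round(np.linalg.inv(bot.calibration(c)['extrinsics']),3).tolist(),np.round(bot.calibration(c)['mtx'],1).tolist())
    for t in ['lump_a','ware_board','warm_plate','control_box','lever_tip','square_key_top','long_key_top','round_key_top','silica_bottle','slip_bottle']:
        for r in bot.search_frame(c,t):
            x,y,w,h=r['bbox']; print(t,round(r['confidence'],2),np.round(r['bbox']).tolist(),np.round(ray(c,x+w/2,y+h/2,.02),3)[:2].tolist())
print(bot.read_clock(), bot.calibration('wrist'))
E
```

```text
pics
top [[0.015, -0.998, 0.055, 0.413], [-1.0, -0.014, 0.001, -0.143], [-0.001, -0.055, -0.998, 1.28], [0.0, 0.0, 0.0, 1.0]] [[436.5, 0.0, 317.4], [0.0, 436.5, 200.2], [0.0, 0.0, 1.0]]
lump_a 0.75 [274.0, 177.0, 20.0, 7.0] [0.537, -0.042]
lump_a 0.71 [201.0, 131.0, 20.0, 15.0] [0.659, 0.173]
lump_a 0.69 [254.0, 162.0, 18.0, 12.0] [0.575, 0.018]
lump_a 0.68 [227.0, 143.0, 14.0, 18.0] [0.618, 0.105]
ware_board 0.85 [193.0, 122.0, 133.0, 94.0] [0.571, 0.028]
ware_board 0.29 [357.0, 191.0, 13.0, 19.0] [0.484, -0.273]
ware_board 0.19 [387.0, 206.0, 16.0, 15.0] [0.447, -0.365]
warm_plate 0.87 [280.0, 109.0, 89.0, 88.0] [0.621, -0.16]
control_box 0.9 [336.0, 183.0, 79.0, 78.0] [0.423, -0.309]
lever_tip 0.49 [352.0, 191.0, 19.0, 18.0] [0.485, -0.269]
long_key_top 0.55 [191.0, 123.0, 137.0, 96.0] [0.564, 0.029]
round_key_top 0.56 [374.0, 241.0, 8.0, 9.0] [0.354, -0.315]
silica_bottle 0.85 [426.0, 196.0, 34.0, 24.0] [0.465, -0.505]
slip_bottle 0.46 [416.0, 242.0, 20.0, 13.0] [0.347, -0.456]
slip_bottle 0.22 [334.0, 184.0, 80.0, 76.0] [0.42, -0.306]
scene [[-0.708, -0.511, 0.488, -0.169], [-0.
[... 361 characters left out ...]
]
warm_plate 0.93 [262.0, 174.0, 64.0, 46.0] [0.628, -0.142]
control_box 0.36 [283.0, 224.0, 18.0, 14.0] [0.522, -0.034]
slip_bottle 0.6 [264.0, 176.0, 60.0, 45.0] [0.622, -0.139]
1.1 {'mtx': array([[335.16781645,   0.        , 321.27322839],
       [  0.        , 335.16781645, 201.65354819],
       [  0.        ,   0.        ,   1.        ]]), 'hand_eye': array([[-5.03095332e-04, -9.53104312e-01, -3.02641566e-01,
         7.63724505e-02],
       [ 9.99998599e-01, -9.62598733e-04,  1.36915223e-03,
         5.79272268e-04],
       [-1.59626728e-03, -3.02640454e-01,  9.53103461e-01,
        -1.42259243e-01],
       [ 0.00000000e+00,  0.00000000e+00,  0.00000000e+00,
         1.00000000e+00]])}
```

Run:
```python
import cv2
a=cv2.imread('pics/top0.png')[95:275,180:480]
cv2.imwrite('pics/top0c.png',cv2.resize(a,(800,480),interpolation=cv2.INTER_CUBIC))
```

```text
(no output)
```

View pics/top0c.png

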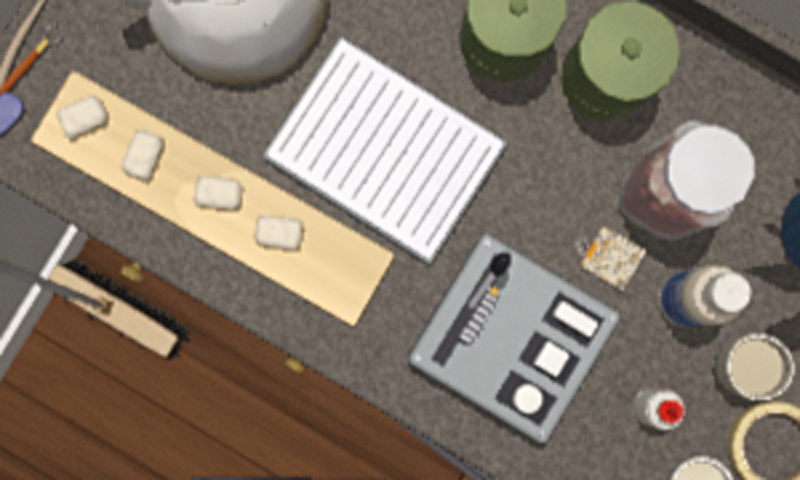

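View pics/scene0.png

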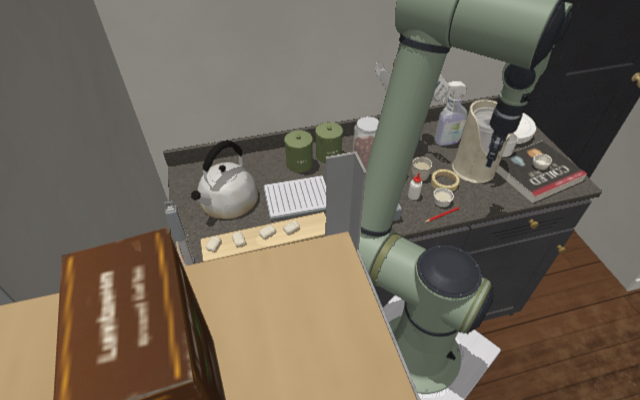

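Top view: four lumps on the board, at crop pixels (82,118), (143,156), (218,193) and (279,233). The plate corners are (267,156), (343,40), (503,146) and (430,262). The box corners are (412,360), (487,237), (617,318) and (545,442). From near to far the keys are round, square, long, and the lever is at its far end.

```bash
cat >> h.py <<'E'
from scipy.spatial.transform import Rotation as Ro
def quat(yaw):
    q=(Ro.from_euler('z',yaw)*Ro.from_euler('x',np.pi)).as_quat(); return [q[3],q[0],q[1],q[2]]
def go(p,yaw):
    "yaw modulo pi, smallest wrist angle; returns the quaternion used"
    best=None
    for k in (-1,0,1):
        q=quat(yaw+k*np.pi); j=bot.solve_ik(p,q)
        if j is not None and (best is None or abs(j[5])<best[0]): best=(abs(j[5]),q)
    bot.move_pose(p,best[1]); return best[1]
def wray(u,v,z):
    "wrist pixel to plane z, arm standing still"
    c=bot.calibration('wrist');H=np.array(c['hand_eye']);q=bot.read_tool_rot()
    R=Ro.from_quat([q[1],q[2],q[3],q[0]]).as_matrix()
    o=R@H[:3,3]+bot.read_position(); d=R@H[:3,:3]@np.linalg.solve(np.array(c['mtx']),[u,v,1])
    return o+d*(z-o[2])/d[2]
E
python3 - <<'E'
from h import *
f=lambda x,y,z: ray('top',180+x*.375,95+y*.375,z)[:2]
for n,z,cs in (('plate',.02,[(267,156),(343,40),(503,146),(430,262)]),('box',.06,[(412,360),(487,237),(617,318),(545,442)]),('board',.012,[(33,140),(72,73),(393,255),(355,325)])):
    P=np.array([f(*c,z) for c in cs]); e=P[1]-P[0]+P[2]-P[3]; g=P[0]-P[3]+P[1]-P[2]
    print(n,P.mean(0).round(3),np.degrees(np.arctan2(e[1],e[0])),np.degrees(np.arctan2(-g[0],g[1])),np.linalg.norm(e)/2,np.linalg.norm(g)/2)
for x,y in [(528,398),(552,358),(576,320)]: print(f(x,y,.082).round(3))
for x,y in [(82,118),(143,156),(218,193),(279,233)]: print(f(x,y,.027).round(3))
print(f(500,263,.12),bot.read_tool_rot(),bot.read_ft_force())
yaw=go([.53,.07,.25],np.radians(-31.5)); print(bot.read_joint_positions(),bot.read_ft_force())
snap('wrist','w0')
for r in bot.search_frame('wrist','lump_a'):
    x,y,w,h=r['bbox']; print(r,wray(x+w/2,y+h/2,.025))
E
```

```text
plate [ 0.625 -0.16 ] -31.71709071311456 -32.66858766854731 0.15124314940218336 0.21110727524631265
box [ 0.421 -0.297] -30.252033325658985 -31.038096539677415 0.15074155106312237 0.16134186302944858
board [0.571 0.029] -28.06924811907224 -28.914750717268756 0.08614975979125772 0.40730779730485434
[ 0.361 -0.308]
[ 0.402 -0.333]
[ 0.442 -0.357]
[0.655 0.171]
[0.614 0.103]
[0.575 0.021]
[ 0.532 -0.046]
[ 0.49659143 -0.27409603] [ 1.91833390e-06  9.88332239e-01  1.52313442e-01 -1.35314088e-05] [-0.77704276 -0.82870276 -0.34309713]
[-8.17418202e-03  2.85863921e-01 -2.00442308e-01  1.08449086e+00
 -2.25258063e-04  5.43021200e-01] [0.19408363 0.3871827  0.06476441]
{'bbox': [371.9, 192.1, 32.9, 41.5], 'confidence': 0.88} [0.61504502 0.10643867 0.025     ]
{'bbox': [220.9, 199.5, 44.7, 44.3], 'confidence': 0.87} [ 0.53568754 -0.04358376  0.025     ]
{'bbox': [428.8, 190.7, 50.0, 46.3], 'confidence': 0.75} [0.65594098 0.17063085 0.025     ]
{'bbox': [284.9, 200.6, 47.2, 36.9], 'confidence': 0.75} [0.57298513 0.02332167 0.025     ]
{'bbox': [0.0, 179.0, 109.1, 175.8], 'confidence': 0.21} [ 0.46278804 -0.2756483   0.025     ]
```

View pics/w0.png

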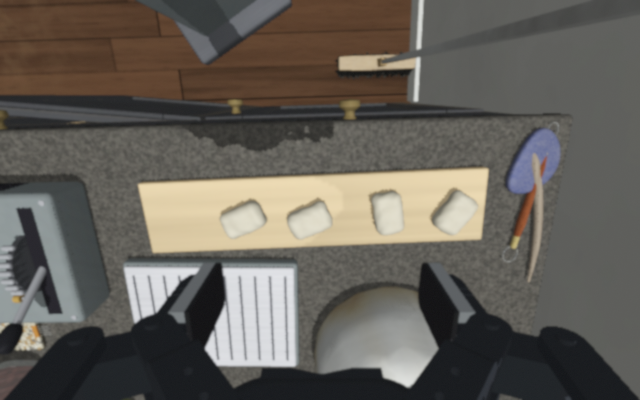

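Wrist view: all four lumps show at about (243,218), (309,219), (388,212) and (455,212). They agree with the top camera to within about 4 mm. The kettle stands behind the board, so I'll carry the lumps along the near side.

```bash
cat >> h.py <<'E'
PL=np.array([.625,-.160]); PY=np.radians(-32)
def onplate(x,y):
    c,s=np.cos(PY),np.sin(PY); return PL+[c*x-s*y,s*x+c*y]
def find(z=.023,zlook=None):
    "lumps in a fresh wrist picture: list of (xy, angle of the short axis, sides)"
    im=bot.camera('wrist'); hsv=cv2.cvtColor(im,cv2.COLOR_RGB2HSV); out=[]
    for r in bot.search_frame('wrist','lump_a'):
        if r['confidence']<.4: continue
        x,y,w,h=np.array(r['bbox']); a,b=max(int(y)-4,0),max(int(x)-4,0)
        sub=hsv[a:int(y+h)+5,b:int(x+w)+5]
        t,_=cv2.threshold(np.ascontiguousarray(sub[:,:,1]),0,255,cv2.THRESH_OTSU)
        m=((sub[:,:,1]<=t)&(sub[:,:,2]>110)).astype(np.uint8)
        m=cv2.morphologyEx(m,cv2.MORPH_OPEN,np.ones((3,3)))
        cs,_=cv2.findContours(m,cv2.RETR_EXTERNAL,cv2.CHAIN_APPROX_NONE)
        if not cs: continue
        c=max(cs,key=cv2.contourArea)[:,0]
        P=np.array([wray(u+b,v+a,z)[:2] for u,v in c[::3]])
        (cx,cy),(sw,sh),ang=cv2.minAreaRect((P*1000).astype(np.float32))
        if sw>sh: ang+=90
        out.append((np.array([cx,cy])/1000,np.radians(ang),sorted((round(float(sw)),round(float(sh))))))
    return out
VIA=[.50,.02,.20]
def pick(near):
    go([near[0],near[1],.20],PY)
    L=find(); xy,a,sz=min(L,key=lambda l:np.linalg.norm(l[0]-near))
    print('lump',xy.round(3),np.degrees(a).round(),sz,[l[0].round(3).tolist() for l in L])
    if np.linalg.norm(xy-near)>.06 or not(28<sz[0]<46 and 42<sz[1]<64): return False
    bot.set_gripper(.68,60)
    go([*xy,.09],a+np.pi/2)
    if bot.move_linear([*xy,.0135],.08,until_force=8): print('contact on descent',bot.read_position())
    bot.set_gripper(0,60); g=bot.read_gripper_width()
    bot.move_linear([*xy,.10],.12); print('width',g,bot.read_gripper_width())
    return bot.read_gripper_width()>.25
def place(px,py):
    p=onplate(px,py); R=bot.read_position()
    bot.move_linear([R[0],R[1],.17],.2); bot.move_linear(VIA,.25)
    go([*p,.14],PY); bot.wait(.1)
    print('width at plate',bot.read_gripper_width())
    bot.move_linear([*p,.06],.15)
    if bot.move_linear([*p,.0225],.05,until_force=6): print('down',bot.read_position())
    bot.set_gripper(.62); bot.wait(.2); bot.move_linear([*p,.14],.15); bot.move_linear(VIA,.25)
E
python3 - <<'E'
from h import *
bot.set_gripper(.68,60)
if pick(np.array([.534,-.045])): place(-38,0) if 0 else place(-.038,-.062)
print(bot.read_clock())
snap('wrist','w1')
E
```

```text
lump [ 0.535 -0.043] 175.0 [34, 50] [[0.66, 0.175], [0.577, 0.024], [0.535, -0.043], [0.618, 0.108], [0.461, -0.407]]
width 0.3711053137529755 0.3706535826446486
width at plate 0.3722595368255868
down [ 0.55907732 -0.19205184  0.0224571 ]
14.6417
```

View pics/w1.png

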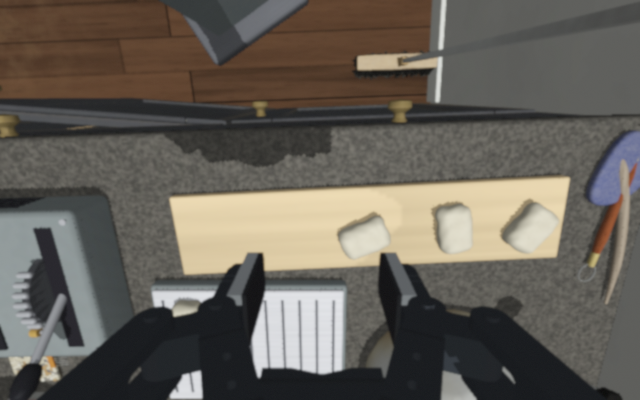

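The first lump is on the plate at about (185,310), and three are still on the board. Next are the other three.

Run:
```python
from h import *
for n,s in (((.577,.024),(-.038,.006)),((.617,.108),(-.038,.074)),((.659,.174),(.028,-.02))):
    if not pick(np.array(n)): print('STOP'); break
    place(*s); print(bot.read_clock())
bot.goto_joints([-1.2,.2,-.2,1.05,0,.5])
bot.wait(.3); snap('top','top1')
for r in bot.search_frame('top','lump_a'):
    x,y,w,h=r['bbox']; p=ray('top',x+w/2,y+h/2,.032)[:2]-PL; c,s=np.cos(PY),np.sin(PY)
    print(round(r['confidence'],2),np.round([c*p[0]+s*p[1],-s*p[0]+c*p[1]],3))
a=cv2.imread('pics/top1.png')[95:275,180:480]
cv2.imwrite('pics/top1c.png',cv2.resize(a,(800,480),interpolation=cv2.INTER_CUBIC))
```

```text
lump [0.575 0.023] 173.0 [34, 50] [[0.575, 0.023], [0.559, -0.2], [0.656, 0.173], [0.615, 0.106]]
width 0.36874601290838155 0.3705189601585729
width at plate 0.37217288993136166
down [ 0.59509371 -0.13448156  0.02261615]
25.925
lump [0.616 0.105] 68.0 [33, 51] [[0.616, 0.105], [0.657, 0.172], [0.62, -0.105], [0.558, -0.201]]
width 0.3694360102181071 0.3707864722781699
width at plate 0.36947295825700194
down [ 0.63288175 -0.07721595  0.04098453]
35.1833
lump [0.658 0.172] 24.0 [34, 51] [[0.658, 0.172], [0.617, -0.111], [0.64, -0.085]]
width 0.373289236883644 0.37057767340614567
width at plate 0.3763862995437401
down [ 0.6372632  -0.19145658  0.02274931]
46.0667
0.61 [ 0.023 -0.026]
0.61 [-0.037 -0.062]
0.57 [-0.032  0.043]
```

View pics/top1c.png

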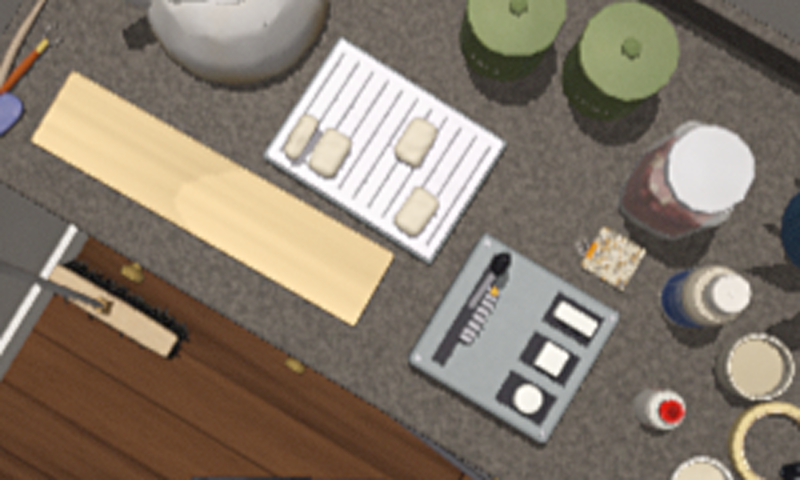

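The knock pushed lump 2 to (330,153), so lump 3 at (302,138) came down on its edge and now leans on it. I'll look at this pair close up.

Run:
```python
from h import *
f=lambda x,y,z: ray('top',180+x*.375,95+y*.375,z)[:2]
for q in ((302,138),(330,153)): 
    p=f(*q,.038)-PL; c,s=np.cos(PY),np.sin(PY); print(np.round([c*p[0]+s*p[1],-s*p[0]+c*p[1]],3))
bot.move_linear(VIA,.25) if 0 else go(VIA,PY)
p=onplate(-.12,.06); go([*p,.17],PY+np.pi/2*0); im=snap('wrist','w2'); print(bot.read_joint_positions())
```

```text
[-0.04   0.082]
[-0.038  0.048]
[-2.15960485e-01  3.87134009e-01 -2.68608000e-01  9.16153171e-01
  2.54204305e-04  3.44161095e-01]
```

View pics/w2.png

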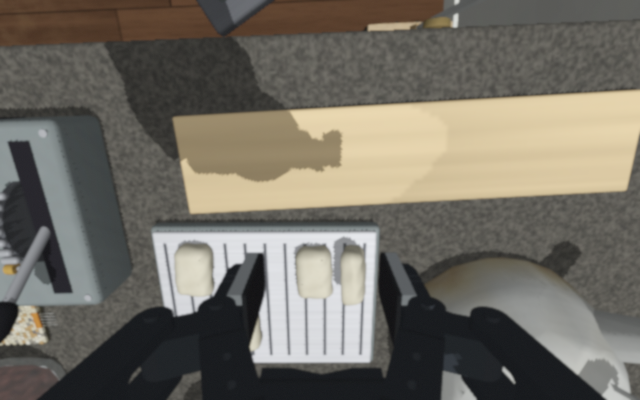

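Lump 2 lies flat at (314,271) and lump 3 stands on its side at (353,275), near the plate's left edge. I'll grip each by its 52 mm ends, so the fingers stay out of the gap, and shift both inward.

```bash
cat >> h.py <<'E'
def pf(p):
    p=np.array(p)[:2]-PL; c,s=np.cos(PY),np.sin(PY); return np.array([c*p[0]+s*p[1],-s*p[0]+c*p[1]])
E
python3 - <<'E'
from h import *
A=pf(wray(314,271,.036)); B=pf(wray(353,275,.052)); print(A,B)
def shift(a,y2):
    p=onplate(*a); q=onplate(-.038,y2)
    bot.set_gripper(.93,40); go([*p,.13],PY+np.pi/2); bot.move_linear([*p,.06],.15)
    print(bot.move_linear([*p,.024],.05,until_force=6))
    bot.set_gripper(0,40); print('w',bot.read_gripper_width())
    bot.move_linear([*p,.030],.05); bot.move_linear([*q,.030],.05); print(bot.move_linear([*q,.0245],.03,until_force=6),bot.read_position())
    bot.set_gripper(.76); bot.wait(.2); bot.move_linear([*q,.13],.12)
shift(A,.012); 
v=onplate(-.12,.06); go([*v,.17],PY); snap('wrist','w3'); print(bot.read_clock())
E
```

```text
[-0.04259886  0.05076671] [-0.0475923   0.08526099]
False
w 0.548948030526787
True [ 0.60000034 -0.12957645  0.02706971]
59.225
```

View pics/w3.png

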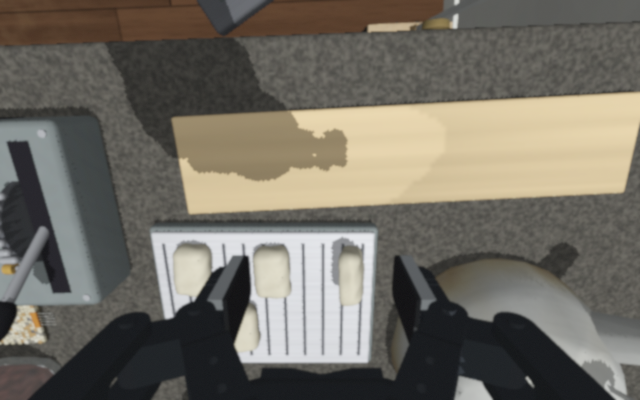

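Lump 2 now sits at (271,271) and lump 3 stands free at (350,276). Next I'll shift lump 3 inward.

Run:
```python
from h import *
B=pf(wray(350,276,.052)); print(B)
p=onplate(*B); q=onplate(-.038,.060)
bot.set_gripper(.93,40); go([*p,.13],PY+np.pi/2); bot.move_linear([*p,.07],.15)
print(bot.move_linear([*p,.026],.05,until_force=5))
bot.set_gripper(0,40); print('w',bot.read_gripper_width())
bot.move_linear([*p,.032],.05); bot.move_linear([*q,.032],.05); print(bot.move_linear([*q,.024],.03,until_force=5),bot.read_position())
bot.set_gripper(.76); bot.wait(.2); bot.move_linear([*q,.13],.12)
v=onplate(-.12,.06); go([*v,.17],PY); snap('wrist'); L=find(.04); print([(pf(l[0]).round(3).tolist(),l[2]) for l in L])
bot.goto_joints([-1.2,.2,-.2,1.05,0,.5]); bot.wait(.3); snap('top','top2')
for r in bot.search_frame('top','lump_a'):
    x,y,w,h=r['bbox']; print(round(r['confidence'],2),pf(ray('top',x+w/2,y+h/2,.035)).round(3))
a=cv2.imread('pics/top2.png')[105:245,270:420]
cv2.imwrite('pics/top2c.png',cv2.resize(a,None,fx=4,fy=4,interpolation=cv2.INTER_CUBIC))
print(bot.read_clock())
```

```text
[-0.04659798  0.0834524 ]
False
w 0.5801859144222461
True [ 0.62523873 -0.08900024  0.02762069]
[([-0.044, 0.013], [41, 61]), ([-0.038, 0.063], [34, 67]), ([-0.045, -0.06], [43, 71]), ([0.017, -0.01], [27, 70])]
0.75 [ 0.022 -0.03 ]
0.71 [-0.037  0.001]
0.56 [-0.037  0.057]
0.48 [-0.038 -0.058]
69.5083
```

View pics/top2c.png

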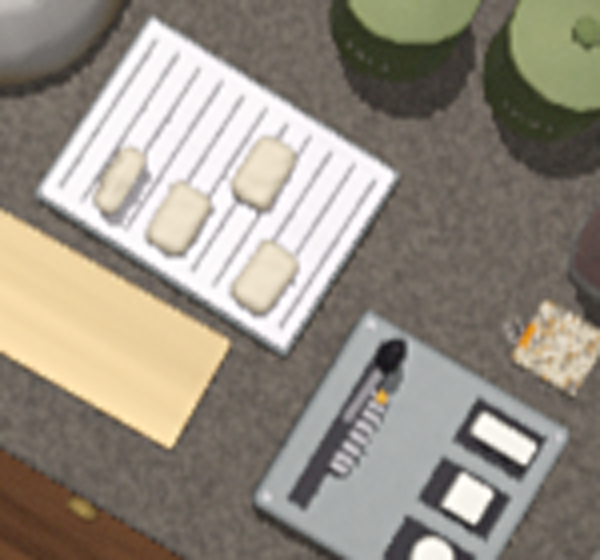

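The four lumps sit apart on the plate, one of them on its side. The lever comes next, so I'll take a close look at the box.

Run:
```python
from h import *
bot.set_gripper(0)
c,s=np.cos(np.radians(-31)),np.sin(np.radians(-31)); B=np.array([.4225,-.297])
p=B+np.array([c,s])*-.075
for d in (-.075,-.04,0):
  try:
    p=B+np.array([c,s])*d; go([*p,.24],np.radians(-31)); break
  except Exception as e: print(d,e)
snap('wrist','w4')
for t,z in (('square_key_top',.082),('long_key_top',.082),('round_key_top',.082),('control_box',.06),('lever_tip',.117)):
    for r in bot.search_frame('wrist',t)[:2]:
        x,y,w,h=r['bbox']; print(t,round(r['confidence'],2),np.round(r['bbox']),wray(x+w/2,y+h/2,z).round(4))
print(bot.read_position(),bot.read_joint_positions())
```

```text
square_key_top 0.92 [271. 242.  25.  25.] [ 0.4013 -0.3308  0.082 ]
long_key_top 0.77 [259. 288.  28.  13.] [ 0.4328 -0.3655  0.082 ]
round_key_top 0.89 [268. 197.  28.  26.] [ 0.3607 -0.3067  0.082 ]
control_box 0.65 [240. 159. 168. 148.] [ 0.4092 -0.2885  0.06  ]
lever_tip 0.83 [365. 249.  20.  60.] [ 0.4504 -0.26    0.117 ]
lever_tip 0.72 [241. 162. 167. 147.] [ 0.3905 -0.2773  0.117 ]
[ 0.35804782 -0.25916778  0.24010074] [-7.93791214e-01  1.18819492e-01 -4.38805970e-01  1.01282982e+00
 -6.82420566e-05 -2.51077158e-01]
```

View pics/w4.png

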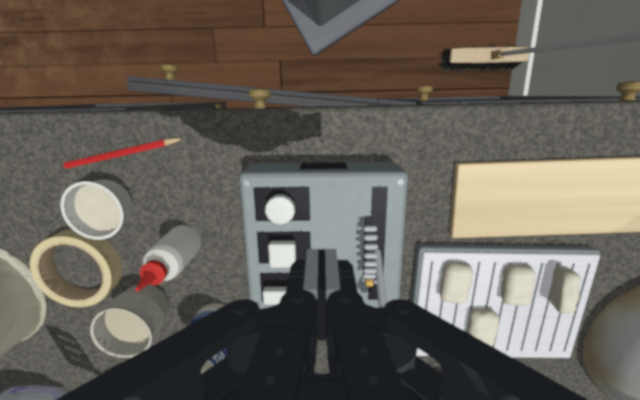

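The fitted keys are 47 mm apart at −30.7°, which matches the 48 mm given. I'll pull the lever home now.

```bash
cat >> h.py <<'E'
BY=np.radians(-30.8); BC=np.array([.4227,-.2955])
def bx(x,y): c,s=np.cos(BY),np.sin(BY); return BC+[c*x-s*y,s*x+c*y]
def bf(p):
    p=np.array(p)[:2]-BC; c,s=np.cos(BY),np.sin(BY); return np.array([c*p[0]+s*p[1],-s*p[0]+c*p[1]])
def lin(x,y,z,sp=.1,f=None): return bot.move_linear([*bx(x,y),z],sp,until_force=f)
E
python3 - <<'E'
from h import *
bot.set_gripper(0)
go([*bx(0,.056),.24],BY); lin(.105,.056,.24,.15); lin(.105,.056,.113,.1)
f0=np.array(bot.read_ft_force())
t=lin(.045,.056,.113,.03,2.5); print('touch',t,bf(bot.read_position()),np.array(bot.read_ft_force())-f0)
for ph in (.44,.22,0,-.22,-.44,-.62):
    x=85*np.sin(ph)+9*np.cos(ph)+11+max(0,14*np.sin(ph)); z=50+85*np.cos(ph)-5+(5 if ph<0 else 0)
    lin(x/1000,.056,z/1000,.06)
    d=np.array(bot.read_ft_force())-f0; print(ph,bf(bot.read_position()).round(4),(np.cos(BY)*d[0]+np.sin(BY)*d[1]).round(1),d[2].round(1))
print(lin(-.045,.056,.118,.02,12),bf(bot.read_position()),np.array(bot.read_ft_force())-f0)
bot.wait(.5)
x=bf(bot.read_position())[0]; lin(x+.015,.056,.122,.05); lin(x+.015,.056,.22,.15)
go([*bx(-.12,-.1),.3],BY); bot.wait(.2); snap('wrist','w5'); snap('top','top3')
a=cv2.imread('pics/top3.png')[160:280,320:440]
cv2.imwrite('pics/top3c.png',cv2.resize(a,None,fx=4,fy=4,interpolation=cv2.INTER_CUBIC))
print(bot.read_clock())
E
```

```text
touch True [0.07610367 0.05599809] [0.42586785 0.06477403 2.02830876]
0.44 [0.0603 0.0561] -0.8 -0.7
0.22 [0.0406 0.056 ] -0.2 0.9
0 [0.0203 0.0559] 2.0 3.2
-0.22 [0.0008 0.0559] 2.1 -0.6
-0.44 [-0.0171  0.0559] 1.1 4.3
-0.62 [-0.0323  0.0563] 0.3 0.8
True [-0.03465682  0.05571414] [ 2.09273437 -1.36414128  2.00732697]
81.6333
```

View pics/w5.png

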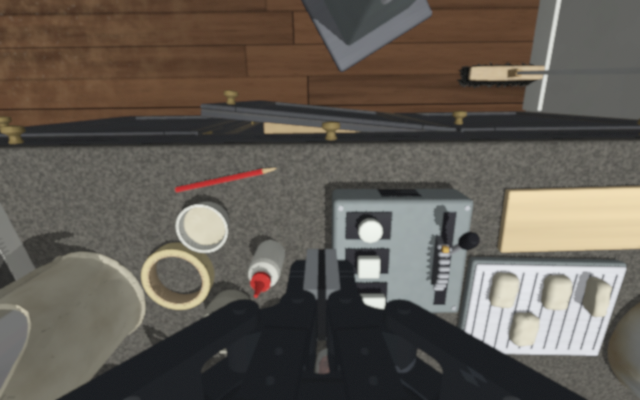

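The lever has moved, with the knob at about (468,240). I'll compare that pixel with the projections of each notch.

```bash
cat >> h.py <<'E'
def wproj(p):
    c=bot.calibration('wrist');q=bot.read_tool_rot();R=Ro.from_quat([q[1],q[2],q[3],q[0]]).as_matrix()
    H=np.array(c['hand_eye']);t=R.T@(np.array(p)-bot.read_position());k=np.array(c['mtx'])@(H[:3,:3].T@(t-H[:3,3])); return k[:2]/k[2]
def knobs():
    for n in range(7):
        ph=n*.22-.66; P=[*bx(.085*np.sin(ph),.056),.05+.085*np.cos(ph)]; print(n,wproj(P).round(),proj('top',P).round(1))
E
python3 - <<'E'
from h import *
knobs(); print([wproj([*bx(a,-.042),.082]).round() for a in (-.048,0)])
print([bot.read_ft_force().round(1).tolist() for _ in range(4)])
E
```

```text
0 [470. 240.] [347.  227.2]
1 [472. 258.] [350.4 222.1]
2 [472. 276.] [354.1 216.3]
3 [470. 293.] [357.8 210.3]
4 [467. 307.] [361.4 204.3]
5 [463. 317.] [364.7 198.7]
6 [458. 323.] [367.4 193.9]
[array([372., 231.]), array([370., 268.])]
[[0.2, -0.2, 0.0], [0.2, -0.2, 0.0], [0.2, -0.2, 0.0], [0.2, -0.2, 0.0]]
```

View pics/top3c.png

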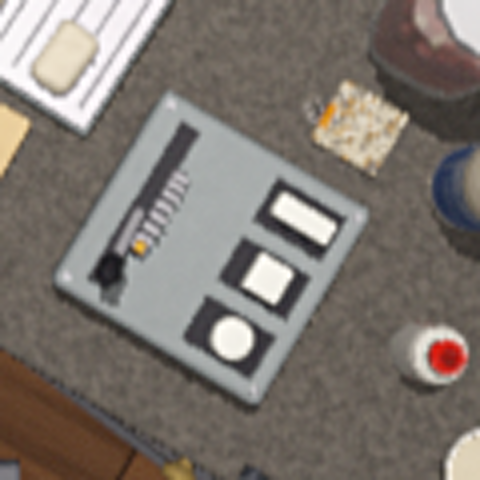

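The knob matches notch 0 in both cameras: (470,240) in the wrist view and (347,227) in the top view. I'll make the first click and check it.

```bash
cat >> h.py <<'E'
def tgt(n):
    ph=n*.22-.66
    z=.05+.085*np.cos(ph)-.005
    r=min(99,(z*1000-50+9*np.sin(-ph))/np.cos(ph)) if ph>0 else 99
    return (r*np.sin(ph)-9*np.cos(ph)-11)/1000,z
def look():
    go([*bx(-.12,-.1),.3],BY); bot.wait(.2); bot.camera('wrist')
    for r in bot.search_frame('wrist','lever_tip')[:2]: print('lever',round(r['confidence'],2),np.round(r['bbox']))
    t=bot.camera('top'); sub=cv2.cvtColor(t,cv2.COLOR_RGB2GRAY)
    best=[]
    for n in range(7):
        ph=n*.22-.66; u,v=proj('top',[*bx(.085*np.sin(ph),.056),.05+.085*np.cos(ph)]).round().astype(int)
        best.append(int(sub[v-1:v+2,u-1:u+2].mean()))
    print('darkness per notch',best)
E
python3 - <<'E'
from h import *
print([np.round(tgt(n),4) for n in range(5)])
lin(-.12,.056,.24,.2); lin(-.12,.056,.112,.1); lin(-.092,.056,.112,.05)
f0=np.array(bot.read_ft_force())
t=lin(-.072,.056,.112,.015,3); x0=bf(bot.read_position())[0]; print(t,x0,np.array(bot.read_ft_force())-f0)
x,z=tgt(1); lin(x-.004,.056,z,.03); bot.wait(.7); print(bf(bot.read_position()),np.array(bot.read_ft_force())-f0)
x=bf(bot.read_position())[0]; lin(x-.03,.056,z,.06); lin(x-.03,.056,.24,.2); look(); knobs(); print(bot.read_clock())
E
```

```text
[array([-0.0788,  0.1121]), array([-0.0613,  0.1219]), array([-0.0414,  0.128 ]), array([-0.02,  0.13]), array([-0.0028,  0.128 ])]
True -0.07517330664729391 [ 0.39307536 -0.26518311  0.97994699]
[-0.06532001  0.05600183] [-0.23667025  1.35954833  0.77722373]
lever 0.73 [442. 252.  39.  18.]
lever 0.26 [357. 258.  22.  23.]
darkness per notch [59, 41, 125, 100, 89, 96, 74]
0 [470. 240.] [347.  227.2]
1 [472. 258.] [350.4 222.1]
2 [472. 276.] [354.1 216.3]
3 [470. 293.] [357.8 210.3]
4 [467. 307.] [361.4 204.3]
5 [463. 317.] [364.7 198.7]
6 [458. 323.] [367.4 193.9]
89.6333
```

It is in notch 1: the knob shows at the right end of the box, about (472,260). The finger made contact 3.6 mm later than expected, so I'll reduce the offset for notches 2 to 4.

Run:
```python
from h import *
x,z=tgt(1); lin(x-.03,.056,.24,.2); lin(x-.03,.056,z,.1); lin(x-.004,.056,z,.05); bot.wait(.3)
for n in (2,3,4):
    x,z=tgt(n); lin(x-.001,.056,z,.03); bot.wait(.8); print(n,bf(bot.read_position()))
    if n==2:
        lin(x-.03,.056,z,.06); lin(x-.03,.056,.24,.2); look(); lin(x-.03,.056,.24,.2); lin(x-.03,.056,z,.1); lin(x-.003,.056,z,.05)
lin(x-.03,.056,z,.06); lin(x-.03,.056,.24,.2); look(); print(bot.read_clock())
a=snap('top'); cv2.imwrite('pics/top4.png',cv2.resize(a[160:280,320:440,::-1],None,fx=4,fy=4,interpolation=cv2.INTER_CUBIC))
```

```text
2 [-0.04237508  0.05598337]
lever 0.73 [440. 261.  41.  28.]
darkness per notch [71, 70, 47, 100, 88, 95, 74]
3 [-0.02101636  0.0560147 ]
4 [-0.00382314  0.05599451]
lever 0.89 [439. 268.  36.  56.]
darkness per notch [71, 70, 85, 96, 41, 96, 74]
105.8
```

View pics/top4.png

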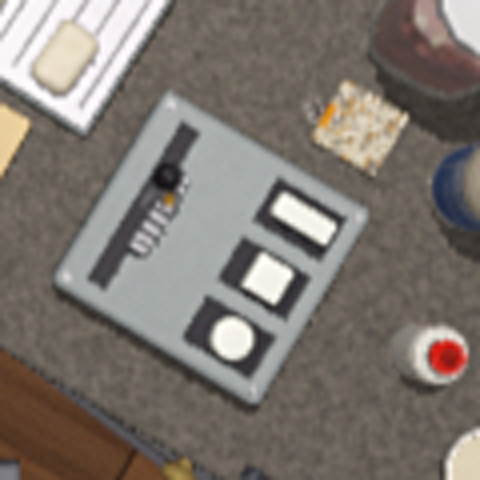

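The knob is at (361.7,204.5) in the full image, which is notch 4. Now the keys: square, long, round.

Run:
```python
from h import *
bot.set_gripper(0)
for n,x in (('square',0),('long',.048),('round',-.048)):
    go([*bx(x,-.042),.16],BY) if n=='square' else lin(x,-.042,.16,.12)
    lin(x,-.042,.09,.08); bot.wait(.2); f0=bot.read_ft_force()[2]
    t=lin(x,-.042,.070,.015,10); bot.wait(.25)
    print(n,t,np.round(bot.read_position()[2],4),(bot.read_ft_force()[2]-f0).round(1)); lin(x,-.042,.11,.06); bot.wait(.3)
    lin(x,-.042,.16,.12)
look()
bot.goto_joints([-1.2,.2,-.2,1.05,0,.5]); bot.wait(.3); snap('top')
for r in bot.search_frame('top','lump_a'):
    x,y,w,h=r['bbox']; print(round(r['confidence'],2),pf(ray('top',x+w/2,y+h/2,.035)).round(3))
print(bot.read_clock())
```

```text
square True 0.075 7.1
long True 0.0751 6.1
round True 0.075 6.5
lever 0.96 [441. 271.  37.  53.]
lever 0.18 [331. 187. 148. 137.]
darkness per notch [71, 71, 84, 96, 42, 95, 74]
0.77 [-0.036 -0.061]
0.71 [-0.039  0.001]
0.51 [-0.036  0.062]
0.46 [ 0.019 -0.028]
122.9333
```

All three keys went fully down (z = 0.075), the lever is still in notch 4, and the lumps are in place.

```bash
python3 -c "
from cell import bot
print(bot.close_job())"
```

```text
the job is handed in; nothing more can be done
None
```

The job is handed in with no verdict returned: all four lumps are on the plate (one on its side after the knock), the lever was pulled home and clicked to notch 4, and the square, long and round keys were each pressed fully and released by 123 s.

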